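Heft two specimen mounts and offer the heavier one to the polisher

ROBOT

A 6-joint arm with a two-finger parallel gripper is mounted at the origin on the work surface. World frame = base frame: x ahead of the robot, y to its left, z up, the work surface at z = 0. Lengths are in m, angles in rad, forces in N, time in s.
With the tool pointing down it reaches from about 0.35 to 0.975 m from the base axis. Payload 4.9 kg.
Tool frame: the origin (TCP) lies at the very end of the fingers, on their centre line; the grasp point (between the pads) lies 19 mm behind it; z points along the fingers, y is the line along which they close (so a half turn about z gives the same grasp; the last joint's range is limited). The gripper opens to 85 mm and grips with 20 to 120 N. Pads are 22 mm wide; open, the fingers measure 114 mm over their backs; the gripper's body (76 mm by 85 mm) begins 54 mm behind the grasp point. The pads swing forward as they close: fully open they stand 13 mm farther back than shut.
Start: joints at [1.113, 0.053, 1.613, -0, 1.476, -0.119], TCP at [0.208, 0.589, 0.231] pointing down, gripper open.
Joint ranges: [-3.01, 3.01], [-1.01, 2.22], [0.06, 2.58], [-1.02, 4.17], [0.09, 2.62], [-3.14, 3.14]. Speed limits (rad/s): [2.57, 2.57, 3.14, 3.14, 3.14, 3.14].

INTERFACE

Orientations are given as a rotation vector (axis times angle).
In Python, from station import ctrl gives the robot as it stands.
- The arm moves only by the shell command python3 -m crank 'ROWS' [OPENING] [FORCE]. ROWS is text: rows parted by semicolons, each of 4 numbers parted by spaces: the shift along the world's x, y, z in units of 0.5 m (1.0 is 0.5 m), then the turn about the world's z in units of 90 degrees (1.0 is 90 degrees). In form: x y z turn; .... A call has exactly 5 rows; each row shifts and turns the commanded pose from where the row before left it; what a row does not reach is not made up. A row lasts 1/12 s, in which the tool goes at most 41.7 mm and 7.16 degrees, less where a joint would pass 70% of its speed; a pose out of reach is approached as far as the arm can. A call with a number of a shift or a turn outside -1 to 1 is refused whole. A call with a gripper value outside its range is refused whole. OPENING is the opening in per cent of the stroke, from 0 (shut) to 100 (fully open), set as the call begins (- or left out, the last holds). The fingers move at their own pace and stop on an object; FORCE is the grip in N (left out, the last holds). Time passes only in rows, so rows that do not move let the fingers close, or fill a call up. It gives the time, the measured TCP pose, the force, the opening and the grip force at its end, in the units of the state.
- ctrl.get_obs(): the state, without advancing time (a new reading comes with each control period).
- ctrl.get_image(name): name is "scene" or "top"; returns (picture, depth): 480x640x3 uint8, red, green, blue; 480x640 float32, m along the optical axis (not along the pixel's ray), 0 where there is no reading.
- ctrl.get_calibration(name): a dict with "fx", "fy", "cx", "cy" (pixels), "k1" (the pictures are not rectified: a ray, as slopes to the right and down, at radius r is drawn at 1 + k1 r^2 times it, then the intrinsics apply), "extrinsics" (4x4, takes a point from world to camera coordinates). Camera axes: x right, y down, z forward; pixel columns grow to the right and rows downward; lengths in m; the calibration is good to about 2 mm. A picture is of the moment at which its call begins. get_calibration takes no time and is no camera call.
- ctrl.finish_job(): hands the job in; it is judged then, once.
The state is a dict: "t": time; "q": joint angles; "dq": joint speeds; "effort": joint torques, N m; "tool_pos": TCP position; "tool_rot": TCP orientation; "contact_force": force on the tool from outside, world axes, zero at the start; "wrist_torque": the same for the moment, N m; "opening": finger opening in m; "grip_force": force on a finger pad.
Only numpy, scipy, OpenCV 4.12 (cv2) and the standard library are available. Lean on these libraries where they do the work, as an engineer would, in place of code of your own. Each camera call takes 0.05 s, during which the arm holds its last target. There are 200 camera calls.

TASK

The two black resin mounts on the tray look the same, but one has tungsten carbide cast inside and the other aluminium: lift the one on the left pad (the robot's left) clear of the tray and set it back upright on its pad, then lift the one on the right pad, and tell by weight which is heavier. Finish while holding the heavier mount in the gripper, still and upright, two or three centimetres above the middle of the polisher's disc without ever touching the polisher with a mount, and with the lighter one standing on a pad of the tray. Leave the bottle and the jar where they are.

Things in the scene. Friction and masses are not known exactly. Their poses are not given: they have to be found in the camera images.
- mount_1: A specimen mount: plain black resin cylinder, 40 mm diameter, 42 mm tall, standing upright on one of the tray's two pads (either one). Origin at the centre of its underside, z up along its axis. Looks exactly like mount_2. One of the two mounts weighs about 0.40 kg (tungsten carbide inside), the other about 0.11 kg (aluminium inside), each within 15 percent; which is which changes from start to start and cannot be seen.
- mount_2: The other specimen mount: same black resin cylinder, 40 mm diameter, 42 mm tall, origin at the centre of its underside, z up. Stands on the other pad.
- tray: Fixed flat aluminium tray, 110 mm (its x) by 260 mm (its y), 8 mm thick, on the bench. Origin at the centre of its underside. It carries two round pale pads, 68 mm diameter, 4 mm thick (top 12 mm above the bench), 140 mm apart along its y.
- left_pad (a point): Centre of the top face of the tray's left pad (the robot's left, towards +y), 12 mm above the bench.
- right_pad (a point): Centre of the top face of the tray's right pad (the robot's right, towards -y), 12 mm above the bench.
- polisher: Fixed white polishing machine left of the tray. Origin on the bench below the disc centre; body x -160 to 240 mm, y -160 to 160 mm, 130 mm high. A round black basin 264 mm across rises to 152 mm around the disc. On the far side (+x) a cover 180 mm high, and at the far left a blue hose, 240 mm high, whose orange nozzle ends 115 mm from the disc axis, 45 mm above the disc.
- disc_centre (a point): Centre of the top face of the polisher's disc: grey cloth, 196 mm diameter, level, 142 mm above the bench. The disc does not turn.
- bottle: White plastic bottle with a blue cap, 60 mm diameter, 150 mm tall, beyond the tray. Origin at the centre of its underside. To be left alone.
- jar: Grey jar with a black lid, 64 mm diameter, 60 mm tall, beyond the tray to the right. Origin at the centre of its underside. To be left alone.
There are look-alikes about, which are no part of the job. Leave any red look-alike of the mount_2 alone. What is shaped like the mount_1 but blue is not meant.

How it is judged:
By the outcome, as a careful person would: the job done as asked, in the order asked, and still so for the second after the job is handed in, while the arm keeps its last pose, push and grip.
It also fails if it takes over 72 s, if anything falls off the work surface, if the arm or the gripper's body presses on something with over 40 N, if the wrist force passes 120 N, or if a joint passes its speed limit or range.

## Working session

There is one attempt and no reset: what is moved stays moved. The work goes in short steps, Python scripts to look and compute and a shell command to move; the robot and the scene stay as the last step left them, time stands still between calls to the robot, and variables do not carry over. Pictures are saved under pics/ and viewed, at most 10 in all, crops included, and the job is handed in when it is done.

```bash
mkdir -p pics
cat > h.py <<'E'
import numpy as np,cv2
from station import ctrl
def grab(n,f):
    im,d=ctrl.get_image(n); cv2.imwrite('pics/'+f+'.png',im[:,:,::-1]); np.save('pics/'+f+'.npy',d); return im,d
def world(n,u,v,d):
    c=ctrl.get_calibration(n); K=np.array([[c['fx'],0,c['cx']],[0,c['fy'],c['cy']],[0,0,1.]])
    p=cv2.undistortPoints(np.array([[[u,v]]],float),K,np.array([c['k1'],0,0,0.]))[0,0]
    E=np.array(c['extrinsics']); return E[:3,:3].T@(np.array([p[0]*d,p[1]*d,d])-E[:3,3])
def onplane(n,u,v,z):
    a=world(n,u,v,0.);b=world(n,u,v,1.); return a+(b-a)*(z-a[2])/(b[2]-a[2])
E
python3 - <<'E'
from h import *
grab('top','t0');grab('scene','s0')
print(ctrl.get_obs())
E
```

```text
{'t': 0.1, 'q': array([ 1.11298711e+00,  5.33160796e-02,  1.61417991e+00,  5.60750684e-06,
        1.47597737e+00, -1.19019647e-01]), 'dq': array([ 0.00041744, -0.00147488, -0.00346936, -0.00081749, -0.00137653,
       -0.00052525]), 'effort': array([ 1.38789542e-04, -3.94904280e+01, -3.71363640e+01, -1.22850406e-04,
        3.86977452e-03, -9.53107161e-06]), 'tool_pos': array([0.20747332, 0.58895774, 0.23015643]), 'tool_rot': array([-5.29537523e-01, -3.09609302e+00,  2.82920711e-03]), 'contact_force': array([ 0.01722712, -0.24296224,  0.99792923]), 'wrist_torque': array([-0.01263057, -0.02122341,  0.01268806]), 'grip_force': 0.0, 'opening': 0.08557891875333452}
```

View pics/t0.png

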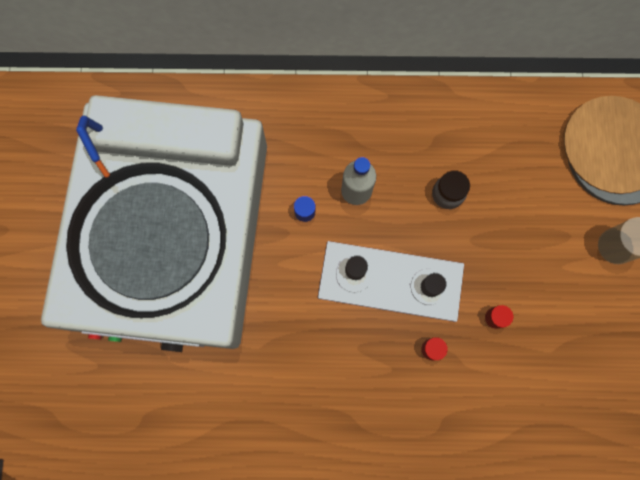

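View pics/s0.png

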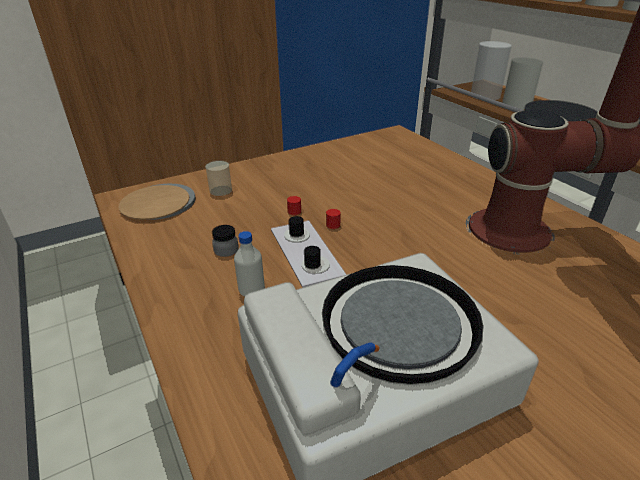

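The top view shows the black mounts at about (357,267) and (433,285) on the tray, the disc at (149,240), the bottle at (358,185), the jar at (452,190), a blue decoy at (305,208) and red decoys at (435,349) and (501,317). Next I'll convert these to world positions.

Run:
```python
from h import *
np.set_printoptions(precision=4,suppress=True)
im=cv2.imread('pics/t0.png');d=np.load('pics/t0.npy')
def fit(x0,y0,x1,y1,lo,hi,pick):
    m=np.zeros(im.shape[:2],np.uint8); r=im[y0:y1,x0:x1]; m[y0:y1,x0:x1]=cv2.inRange(r,lo,hi)
    n,l,s,c=cv2.connectedComponentsWithStats(m); k=1+np.argmax(s[1:,4]); return c[k],s[k]
for name,b in [('L',(335,250,380,288)),('R',(412,268,455,305))]:
    c,s=fit(*b,(0,0,0),(70,70,70),0); print(name,c,s)
    u,v=c
    print('plane z.054',onplane('top',u,v,.054),'depth',world('top',u,v,d[int(v),int(u)]))
    # points with height near top
    P=np.array([world('top',x,y,d[y,x]) for y in range(b[1],b[3]) for x in range(b[0],b[2]) if d[y,x]>0])
    t=P[(P[:,2]>.047)&(P[:,2]<.062)]; print(' top pts',len(t),t.mean(0),(t.min(0)+t.max(0))/2,np.ptp(t,0))
for n,u,v,z in [('disc',149,240,.142),('trTL',328,242,.008),('trTR',464,263,.008),('trBR',457,321,.008),('trBL',319,298,.008),('padL',352,275,.012),('padR',428,290,.012),('bottlecap',362,165,.15),('jar',454,185,.06),('blue',305,208,.04),('nozzle',106,173,.187)]:
    print(n,onplane('top',u,v,z),world('top',u,v,d[v,u]))
```

```text
L [355.7995 267.5858] [346 257  21  22 379]
plane z.054 [ 0.5434 -0.121   0.054 ] depth [ 0.3669 -0.0536  1.0927]
 top pts 385 [ 0.5465 -0.1223  0.0542] [ 0.547  -0.1223  0.0535] [0.0397 0.038  0.0126]
R [432.8077 284.8486] [421 274  25  23 416]
plane z.054 [ 0.5137 -0.2581  0.054 ] depth [ 0.5138 -0.2583  0.0532]Traceback (most recent call last):
  File "<stdin>", line 12, in <module>
  File "h.py", line 6, in world
    c=ctrl.get_calibration(n); K=np.array([[c['fx'],0,c['cx']],[0,c['fy'],c['cy']],[0,0,1.]])
ValueError: time passes only in moves, steps and waits
```

```bash
sed -i '1i import functools' h.py; sed -i "s/    c=ctrl.get_calibration(n);/    c=cal(n);/" h.py
cat >> h.py <<'E'
@functools.lru_cache
def cal(n): return ctrl.get_calibration(n)
def toppts(d,b,z0,z1):
    P=np.array([world('top',x,y,d[y,x]) for y in range(b[1],b[3]) for x in range(b[0],b[2]) if d[y,x]>0])
    t=P[(P[:,2]>z0)&(P[:,2]<z1)]; lo,hi=np.percentile(t,[1,99],axis=0); return len(t),t.mean(0),(lo+hi)/2,hi-lo
E
python3 - <<'E'
from h import *
np.set_printoptions(precision=4,suppress=True)
d=np.load('pics/t0.npy')
print(toppts(d,(335,250,380,288),.047,.062));print(toppts(d,(412,268,455,305),.047,.062))
print('disc',toppts(d,(85,175,215,305),.138,.146))
for n,u,v,z in [('disc',149,240,.142),('trTL',328,242,.008),('trTR',464,263,.008),('trBR',457,321,.008),('trBL',319,298,.008),('padL',352,275,.012),('padR',428,290,.012),('bottlecap',362,165,.15),('jar',454,185,.06),('blue',305,208,.04),('nozzle',106,173,.187)]:
    print(n,onplane('top',u,v,z),world('top',u,v,d[v,u]))
E
```

```text
(385, array([ 0.5465, -0.1223,  0.0542]), array([ 0.5465, -0.1222,  0.0534]), array([0.0365, 0.0375, 0.0097]))
(396, array([ 0.5163, -0.2616,  0.0543]), array([ 0.5163, -0.2617,  0.0538]), array([0.0373, 0.0377, 0.0105]))
disc (11010, array([0.5719, 0.2295, 0.1425]), array([0.5737, 0.2295, 0.1422]), array([0.1917, 0.1893, 0.0072]))
disc [0.5711 0.2271 0.142 ] [0.5714 0.2274 0.141 ]
trTL [ 0.5996 -0.0716  0.008 ] [ 0.5995 -0.0716  0.0084]
trTR [ 0.5621 -0.3268  0.008 ] [ 0.5641 -0.3295 -0.003 ]
trBR [ 0.4537 -0.3097  0.008 ] [ 0.4543 -0.3114  0.0006]
trBL [ 0.4934 -0.0557  0.008 ] [ 0.4938 -0.0557  0.0044]
padL [ 0.5365 -0.1167  0.012 ] [ 0.5299 -0.1142  0.0539]
padR [ 0.5099 -0.2572  0.012 ] [ 0.5039 -0.2486  0.0575]
bottlecap [ 0.7025 -0.1257  0.15  ] [ 0.703  -0.1258  0.1486]
jar [ 0.6978 -0.301   0.06  ] [ 0.6985 -0.3016  0.0576]
blue [ 0.6568 -0.028   0.04  ] [ 0.6565 -0.028   0.041 ]
nozzle [0.6714 0.2907 0.187 ] [0.6706 0.2897 0.1896]
```

Both mounts check out: tops at 0.054 m, 140 mm apart, on the pads. The disc is at (0.573, 0.229), and the nozzle is about 115 mm from it as specified. Now I'll move above the left mount.

```bash
for i in 1; do
python3 -m crank '0.034 -0.071 0 0;0.034 -0.071 0 0;0.034 -0.071 0 0;0.034 -0.071 0 0;0.034 -0.071 0 0' 100 40
python3 -m crank '0.034 -0.071 0 0;0.034 -0.071 0 0;0.034 -0.071 0 0;0.034 -0.071 0 0;0.034 -0.071 0 0'
python3 -m crank '0.034 -0.071 0 0;0.034 -0.071 0 0;0.034 -0.071 0 0;0.034 -0.071 0 0;0.034 -0.071 0 0'
python3 -m crank '0.034 -0.071 0 0;0.034 -0.071 0 0;0.034 -0.071 0 0;0.034 -0.071 0 0;0 0 0 0'; done
```

```text
t: 0.52
tool_pos: [0.2928, 0.4102, 0.2306]
tool_rot: [-0.528, -3.097, 0.001]
contact_force: [0.0, -0.5, 0.6]
opening: 0.0858
grip_force: 0.0
t: 0.93
tool_pos: [0.3778, 0.2326, 0.2309]
tool_rot: [-0.529, -3.097, 0.0]
contact_force: [1.8, 0.6, -0.6]
opening: 0.0854
grip_force: 0.0
t: 1.35
tool_pos: [0.4629, 0.055, 0.231]
tool_rot: [-0.53, -3.096, -0.0]
contact_force: [0.6, 1.2, -0.3]
opening: 0.0853
grip_force: 0.0
t: 1.77
tool_pos: [0.5321, -0.0904, 0.2305]
tool_rot: [-0.539, -3.095, 0.003]
contact_force: [0.0, 0.2, 0.2]
opening: 0.0854
grip_force: 0.0
```

```bash
python3 -m crank '0.028 -0.064 0 0;0 0 -0.07 0;0 0 -0.07 0;0 0 -0.07 0;0 0 -0.07 0'
python3 -m crank '0 0 -0.05 0;0 0 -0.05 0;0 0 -0.04 0;0 0 0 0;0 0 0 0'
python3 - <<'E'
from h import *
grab('scene','s1');o=ctrl.get_obs();print(o['tool_pos'],o['contact_force'])
im=cv2.imread('pics/s1.png')[180:300,240:400];cv2.imwrite('pics/s1c.png',cv2.resize(im,None,fx=5,fy=5))
E
```

```text
t: 2.18
tool_pos: [0.5443, -0.117, 0.0896]
tool_rot: [-0.53, -3.096, -0.0]
contact_force: [-0.0, 0.0, -1.4]
opening: 0.0855
grip_force: 0.0
t: 2.6
tool_pos: [0.5433, -0.1164, 0.0199]
tool_rot: [-0.529, -3.093, -0.001]
contact_force: [-0.2, 0.4, 1.0]
opening: 0.0856
grip_force: 0.0
[ 0.54483664 -0.11692247  0.02170317] [ 0.61083262  0.56889039 -0.06126251]
```

View pics/s1c.png

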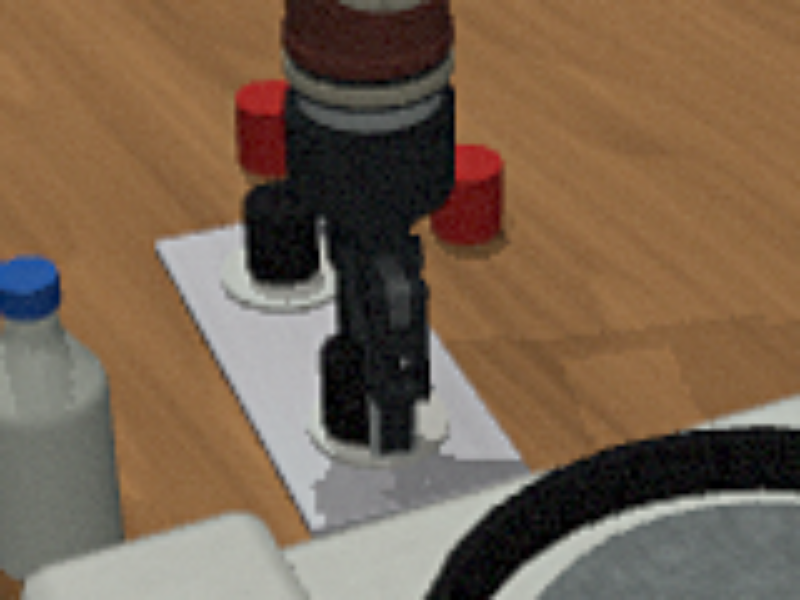

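The crop shows the fingers straddling the left mount, with the near finger at about (395,400), drawn slightly right of the mount. I'll project the expected positions to check.

Run:
```python
from h import *
c=cal('scene');E=np.array(c['extrinsics']);K=np.array([[c['fx'],0,c['cx']],[0,c['fy'],c['cy']],[0,0,1.]])
def pr(p):
    q=cv2.projectPoints(np.array([p],float),cv2.Rodrigues(E[:3,:3])[0],E[:3,3],K,np.array([c['k1'],0,0,0]))[0][0,0]
    return ((q-[240,180])*5).round()
t=np.array([.5448,-.1169]);f=np.array([.332,.943])
print('finger tips',[pr([*(t+s*.048*f),.025]) for s in (1,-1)])
for m in [(.5465,-.1222),(.555,-.122),(.5163,-.2616)]:
  print('mount bottom',pr([*m,.012]),'top',pr([*m,.054]))
print('padL from tray',pr([.537,-.1217,.012]))
```

```text
finger tips [array([395., 465.]), array([360., 346.])]
mount bottom [369. 420.] top [367. 349.]
mount bottom [354. 426.] top [352. 355.]
mount bottom [289. 265.] top [286. 198.]
padL from tray [387. 415.]
```

```bash
python3 -m crank '0.007 -0.010 0 0;0 0 0 0;0 0 0 0;0 0 0 0;0 0 0 0'
python3 -m crank '0 0 0 0;0 0 0 0;0 0 0 0;0 0 0 0;0 0 0 0' 0 40
python3 -m crank '0 0 0 0;0 0 0 0;0 0 0 0;0 0 0 0;0 0 0 0'
python3 -m crank '0 0 0 0;0 0 0 0;0 0 0 0;0 0 0 0;0 0 0 0'
```

```text
t: 3.07
tool_pos: [0.5486, -0.1222, 0.022]
tool_rot: [0.53, 3.096, -0.0]
contact_force: [0.5, -0.3, -0.2]
opening: 0.0857
grip_force: 0.0
t: 3.48
tool_pos: [0.5483, -0.1224, 0.0216]
tool_rot: [0.529, 3.096, -0.001]
contact_force: [-0.7, -0.4, 2.2]
opening: 0.0394
grip_force: 41.0
t: 3.9
tool_pos: [0.5483, -0.1224, 0.0216]
tool_rot: [0.53, 3.096, -0.001]
contact_force: [-2.5, -2.7, 3.7]
opening: 0.0394
grip_force: 41.1
t: 4.32
tool_pos: [0.5484, -0.1224, 0.0216]
tool_rot: [0.53, 3.096, -0.001]
contact_force: [-2.6, -3.2, 5.1]
opening: 0.0395
grip_force: 41.2
```

```bash
python3 -m crank '0 0 0.02 0;0 0 0.03 0;0 0 0.03 0;0 0 0.03 0;0 0 0.03 0'
for i in 1 2 3; do python3 -m crank '0 0 0 0;0 0 0 0;0 0 0 0;0 0 0 0;0 0 0 0'|grep -E 'pos|contact|open'; done
cat > w.py <<'E'
from h import *
F=[];e=[]
for i in range(12):
    r=ctrl.get_image('scene'); o=ctrl.get_obs();F.append(o['contact_force']);e.append(o['effort'][1:3])
print(np.mean(F,0),np.std(F,0),np.mean(e,0),o['tool_pos'],o['q'],o['t'])
import sys; cv2.imwrite('pics/%s.png'%sys.argv[1],cv2.resize(r[0][160:310,220:420,::-1],None,fx=4,fy=4))
E
python3 w.py w1
```

```text
t: 4.73
tool_pos: [0.547, -0.1208, 0.0904]
tool_rot: [-0.529, -3.094, -0.003]
contact_force: [0.2, 0.1, -4.3]
opening: 0.0391
grip_force: 41.3
tool_pos: [0.5472, -0.1215, 0.0896]
contact_force: [0.4, -0.1, -4.3]
opening: 0.0394
tool_pos: [0.5483, -0.1221, 0.0913]
contact_force: [0.4, 0.1, -3.8]
opening: 0.0395
tool_pos: [0.5482, -0.122, 0.0913]
contact_force: [-0.9, -0.0, -4.2]
opening: 0.0393
[-1.24427353e-05 -1.15116008e-01 -3.69866567e+00] [0.6124921  0.72114338 0.47972019] [-37.25524753 -35.8022505 ] [ 0.54821392 -0.12203533  0.09129043] [-3.51531457e-01  3.17270079e-02  1.87866350e+00 -1.00525125e-05
  1.23122622e+00 -1.58352355e+00] 6.5833
```

View pics/w1.png

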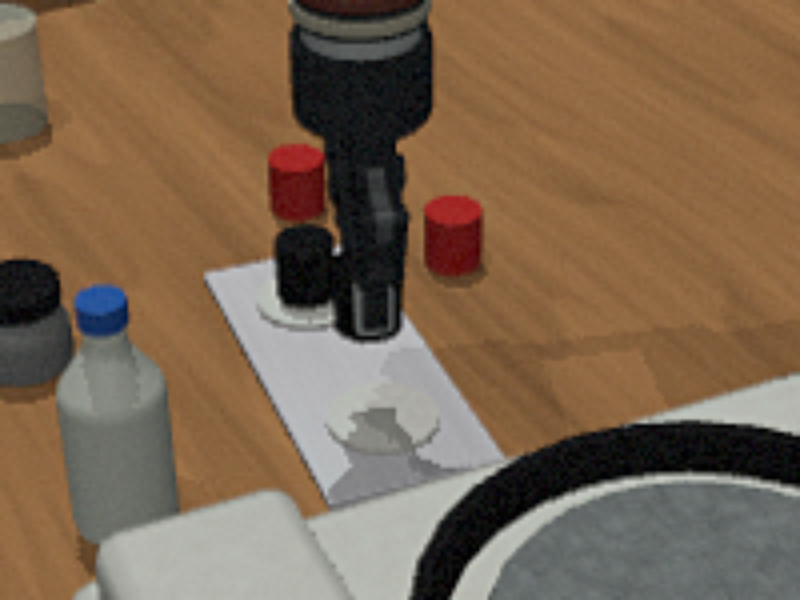

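The left mount is clear of the tray and upright. The wrist reads about 3.7–4 N, so roughly 0.39 kg. The empty pad's ellipse is centred at about (383,417) in the crop, so I'll put the mount back nearer to the middle.

```bash
python3 -c "
from h import *
print(onplane('scene',220+383.5/4,160+417/4,.012))"
python3 -m crank '-0.016 0 0 0;0 0 -0.03 0;0 0 -0.03 0;0 0 -0.03 0;0 0 -0.03 0'
python3 -m crank '0 0 -0.012 0;0 0 -0.006 0;0 0 0 0;0 0 0 0;0 0 0 0'
python3 -m crank '0 0 0 0;0 0 0 0;0 0 0 0;0 0 0 0;0 0 0 0'
```

```text
[ 0.54257387 -0.11885449  0.012     ]
t: 7.0
tool_pos: [0.5397, -0.122, 0.0309]
tool_rot: [0.53, 3.096, -0.0]
contact_force: [0.6, -0.0, -3.6]
opening: 0.0394
grip_force: 41.3
t: 7.42
tool_pos: [0.541, -0.1223, 0.0233]
tool_rot: [0.529, 3.095, -0.001]
contact_force: [0.6, -0.4, -4.0]
opening: 0.0391
grip_force: 41.3
t: 7.83
tool_pos: [0.5402, -0.122, 0.0223]
tool_rot: [0.53, 3.097, -0.0]
contact_force: [-0.2, -0.8, -4.6]
opening: 0.0396
grip_force: 41.3
```

```bash
python3 -m crank '0 0 -0.002 0;0 0 0 0;0 0 0 0;0 0 0 0;0 0 0 0'
python3 -m crank '0 0 -0.001 0;0 0 0 0;0 0 0 0;0 0 0 0;0 0 0 0'
```

```text
t: 8.25
tool_pos: [0.5404, -0.1221, 0.0217]
tool_rot: [0.53, 3.096, -0.0]
contact_force: [-1.4, 1.0, 0.7]
opening: 0.0393
grip_force: 41.6
t: 8.67
tool_pos: [0.5405, -0.1221, 0.0216]
tool_rot: [0.529, 3.096, -0.0]
contact_force: [-3.3, 1.5, 5.3]
opening: 0.0394
grip_force: 42.1
```

```bash
python3 -m crank '0 0 0 0;0 0 0 0;0 0 0 0;0 0 0 0;0 0 0 0' 100
python3 -m crank '0 0 0.02 0;0 0 0.04 0;0 0 0.05 0;0 0 0.06 0;0 0 0.04 0'
python3 -m crank '-0.012 -0.07 0 0;-0.012 -0.07 0 0;-0.012 -0.07 0 0;-0.011 -0.069 0 0;0 0 0 0'
python3 -m crank '0 0 -0.06 0;0 0 -0.06 0;0 0 -0.05 0;0 0 -0.036 0;0 0 0 0'
python3 -m crank '0 0 0 0;0 0 0 0;0 0 0 0;0 0 0 0;0 0 0 0'
python3 - <<'E'
from h import *
im=ctrl.get_image('scene')[0];cv2.imwrite('pics/s2.png',cv2.resize(im[160:310,220:420,::-1],None,fx=4,fy=4))
E
```

```text
t: 9.08
tool_pos: [0.5403, -0.1221, 0.0207]
tool_rot: [0.53, 3.096, -0.0]
contact_force: [0.8, -0.4, -0.3]
opening: 0.0853
grip_force: 0.0
t: 9.5
tool_pos: [0.5412, -0.1224, 0.1294]
tool_rot: [0.529, 3.093, -0.001]
contact_force: [-0.0, -0.0, 0.8]
opening: 0.0853
grip_force: 0.0
t: 9.92
tool_pos: [0.5161, -0.2669, 0.1273]
tool_rot: [0.537, 3.093, -0.005]
contact_force: [-0.2, 0.5, -0.2]
opening: 0.0854
grip_force: 0.0
t: 10.33
tool_pos: [0.5137, -0.2591, 0.0184]
tool_rot: [-0.528, -3.089, -0.006]
contact_force: [-1.3, -0.2, -0.0]
opening: 0.0853
grip_force: 0.0
t: 10.75
tool_pos: [0.5177, -0.2621, 0.0244]
tool_rot: [0.529, 3.094, -0.002]
contact_force: [-0.2, 0.0, 0.6]
opening: 0.0857
grip_force: 0.0
```

View pics/s2.png

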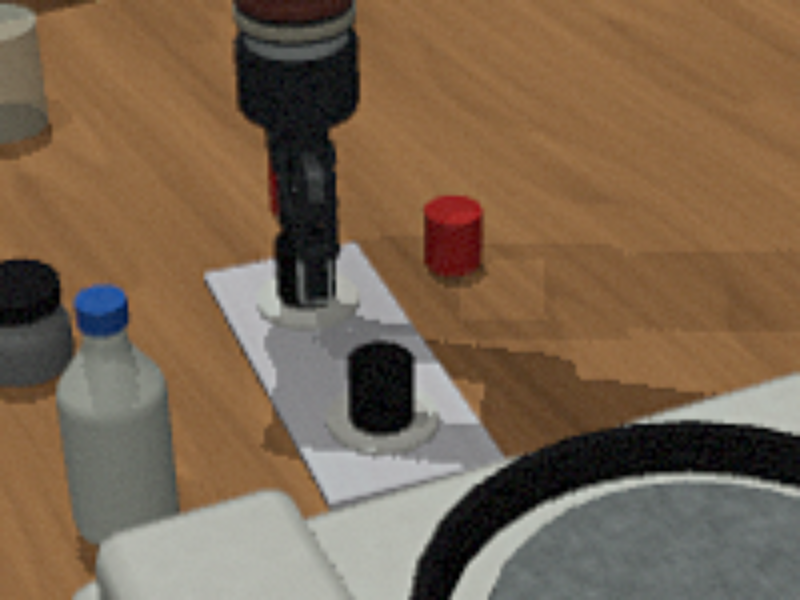

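The left mount stands upright in the middle of its pad, at about (381,388). The fingers straddle the right mount at about (305,270). Now I'll grip and lift it.

```bash
python3 -m crank '0 0 -0.003 0;0 0 0 0;0 0 0 0;0 0 0 0;0 0 0 0' 0 40
python3 -m crank '0 0 0 0;0 0 0 0;0 0 0 0;0 0 0 0;0 0 0 0'
python3 -m crank '0 0 0.02 0;0 0 0.03 0;0 0 0.03 0;0 0 0.03 0;0 0 0.03 0'
for i in 1 2 3; do python3 -m crank '0 0 0 0;0 0 0 0;0 0 0 0;0 0 0 0;0 0 0 0'|grep -E 'pos|contact|open'; done
python3 w.py w2
```

```text
t: 11.22
tool_pos: [0.5169, -0.2617, 0.0215]
tool_rot: [0.53, 3.096, -0.0]
contact_force: [1.6, 0.5, 2.8]
opening: 0.0393
grip_force: 40.6
t: 11.63
tool_pos: [0.5169, -0.2617, 0.0215]
tool_rot: [0.53, 3.096, -0.0]
contact_force: [-0.1, -0.7, 1.1]
opening: 0.039
grip_force: 40.5
t: 12.05
tool_pos: [0.5163, -0.2611, 0.092]
tool_rot: [-0.529, -3.096, -0.001]
contact_force: [0.6, 0.9, -1.3]
opening: 0.0392
grip_force: 40.4
tool_pos: [0.5159, -0.261, 0.0898]
contact_force: [-0.1, 0.4, -1.5]
opening: 0.0393
tool_pos: [0.5167, -0.2615, 0.0912]
contact_force: [0.2, -0.4, -1.4]
opening: 0.0395
tool_pos: [0.5167, -0.2616, 0.0913]
contact_force: [-0.7, -0.1, -0.3]
opening: 0.0391
[ 0.17368858 -0.16478133 -1.34802915] [0.51562756 0.40069321 0.53780327] [-37.4636364  -34.25979257] [ 0.5166931  -0.26152948  0.09129469] [-5.97036019e-01  7.19936509e-02  1.83675133e+00 -1.79205355e-05
  1.23286841e+00 -1.82907666e+00] 13.9
```

View pics/w2.png

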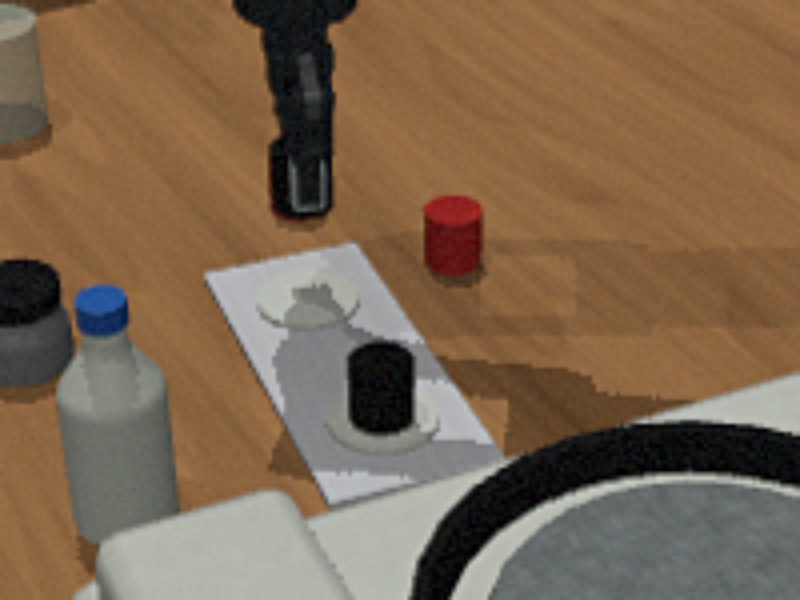

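The right mount is clear and reads about 1.3 N, against about 3.8 N for the left, so the left one is heavier. I'll set the right one back.

```bash
python3 -m crank '0 0 -0.03 0;0 0 -0.03 0;0 0 -0.03 0;0 0 -0.03 0;0 0 -0.012 0'
python3 -m crank '0 0 -0.006 0;0 0 0 0;0 0 0 0;0 0 0 0;0 0 0 0'
python3 -m crank '0 0 -0.002 0;0 0 0 0;0 0 0 0;0 0 0 0;0 0 0 0'
python3 -m crank '0 0 -0.001 0;0 0 0 0;0 0 0 0;0 0 0 0;0 0 0 0'
```

```text
t: 14.32
tool_pos: [0.5154, -0.2607, 0.0229]
tool_rot: [-0.529, -3.093, -0.002]
contact_force: [-0.9, 1.1, -0.9]
opening: 0.0391
grip_force: 40.4
t: 14.73
tool_pos: [0.5172, -0.2619, 0.0231]
tool_rot: [0.529, 3.095, -0.001]
contact_force: [0.4, 0.6, -0.8]
opening: 0.039
grip_force: 40.4
t: 15.15
tool_pos: [0.5169, -0.2616, 0.0215]
tool_rot: [0.53, 3.096, -0.0]
contact_force: [0.4, -0.0, 0.1]
opening: 0.039
grip_force: 40.5
t: 15.57
tool_pos: [0.5169, -0.2617, 0.0215]
tool_rot: [0.53, 3.096, -0.0]
contact_force: [-2.7, 0.8, 6.0]
opening: 0.0389
grip_force: 40.9
```

Seated. I'll release, return to the left mount and grip it. The gripper turn doesn't matter for a cylinder.

```bash
python3 -m crank '0 0 0 0;0 0 0 0;0 0 0 0;0 0 0 0;0 0 0 0' 100
python3 -m crank '0 0 0.02 0;0 0 0.04 0;0 0 0.05 0;0 0 0.06 0;0 0 0.04 0'
python3 -m crank '0.012 0.07 0 0;0.012 0.07 0 0;0.012 0.07 0 0;0.012 0.069 0 0;0 0 0 0'
python3 -m crank '0 0 0 0;0 0 -0.06 0;0 0 -0.06 0;0 0 -0.05 0;0 0 -0.036 0'
python3 -m crank '0 0 0 0;0 0 0 0;0 0 0 0;0 0 0 0;0 0 0 0'
```

```text
t: 15.98
tool_pos: [0.5166, -0.2615, 0.0206]
tool_rot: [-0.53, -3.096, -0.0]
contact_force: [0.1, -0.9, -0.2]
opening: 0.0858
grip_force: 0.0
t: 16.4
tool_pos: [0.5176, -0.2621, 0.1294]
tool_rot: [0.529, 3.093, -0.002]
contact_force: [-0.3, -1.0, 0.6]
opening: 0.0852
grip_force: 0.0
t: 16.82
tool_pos: [0.5412, -0.1172, 0.1266]
tool_rot: [0.522, 3.097, 0.003]
contact_force: [0.9, -1.0, 0.4]
opening: 0.0851
grip_force: 0.0
t: 17.23
tool_pos: [0.5393, -0.123, 0.0207]
tool_rot: [-0.531, -3.094, 0.0]
contact_force: [0.0, 0.7, 0.3]
opening: 0.0854
grip_force: 0.0
t: 17.65
tool_pos: [0.5421, -0.1228, 0.0249]
tool_rot: [0.529, 3.093, -0.001]
contact_force: [-0.4, -0.5, 0.0]
opening: 0.0854
grip_force: 0.0
```

```bash
python3 -m crank '0 0 -0.002 0;0 0 0 0;0 0 0 0;0 0 0 0;0 0 0 0' 0 50
python3 -m crank '0 0 0 0;0 0 0 0;0 0 0 0;0 0 0 0;0 0 0 0'
python3 -m crank '0 0 0.02 0;0 0 0.05 0;0 0 0.05 0;0 0 0.05 0;0 0 0.05 0'
python3 -m crank '0 0 0.05 0;0 0 0.05 0;0 0 0.05 0;0 0 0.05 0;0 0 0.02 0'
python3 -m crank '0 0 0 0;0 0 0 0;0 0 0 0;0 0 0 0;0 0 0 0'
```

```text
t: 18.07
tool_pos: [0.541, -0.1222, 0.0223]
tool_rot: [0.529, 3.096, -0.001]
contact_force: [-0.7, 0.2, 2.6]
opening: 0.0394
grip_force: 50.9
t: 18.48
tool_pos: [0.541, -0.1222, 0.0223]
tool_rot: [0.529, 3.096, -0.0]
contact_force: [-1.5, -0.5, 5.4]
opening: 0.039
grip_force: 51.1
t: 18.9
tool_pos: [0.5394, -0.1214, 0.1314]
tool_rot: [-0.529, -3.094, -0.002]
contact_force: [0.8, 0.6, -3.7]
opening: 0.0389
grip_force: 51.4
t: 19.32
tool_pos: [0.5415, -0.1222, 0.2449]
tool_rot: [0.529, 3.093, -0.001]
contact_force: [1.1, -0.3, -3.3]
opening: 0.0391
grip_force: 51.5
t: 19.73
tool_pos: [0.5398, -0.1217, 0.2394]
tool_rot: [-0.529, -3.093, -0.001]
contact_force: [-0.3, 0.7, -3.7]
opening: 0.0391
grip_force: 51.4
```

Held at z = 0.24, load 3.7 N. Next, travel to above the disc.

```bash
python3 -m crank '0.004 0.04 0 0;0.006 0.07 0 0;0.007 0.07 0 0;0.007 0.07 0 0;0.007 0.07 0 0'
python3 -m crank '0.007 0.07 0 0;0.007 0.07 0 0;0.007 0.07 0 0;0.006 0.07 0 0;0.004 0.06 0 0'
python3 -m crank '0.002 0.04 0 0;0 0 0 0;0 0 0 0;0 0 0 0;0 0 0 0'
python3 -m crank '0 0 0 0;0 0 0 0;0 0 0 0;0 0 0 0;0 0 0 0'
```

```text
t: 20.15
tool_pos: [0.5557, 0.0394, 0.2407]
tool_rot: [-0.53, -3.095, 0.0]
contact_force: [0.6, -0.7, -4.7]
opening: 0.0392
grip_force: 51.6
t: 20.57
tool_pos: [0.5712, 0.2102, 0.2405]
tool_rot: [-0.528, -3.095, 0.0]
contact_force: [-0.0, 0.0, -4.2]
opening: 0.039
grip_force: 51.7
t: 20.98
tool_pos: [0.5726, 0.2269, 0.2412]
tool_rot: [-0.531, -3.096, 0.001]
contact_force: [0.1, 0.0, -4.1]
opening: 0.039
grip_force: 52.2
t: 21.4
tool_pos: [0.5728, 0.2276, 0.2419]
tool_rot: [0.53, 3.096, 0.0]
contact_force: [0.5, -0.0, -4.2]
opening: 0.039
grip_force: 52.2
```

```bash
python3 -m crank '0 0.002 -0.02 0;0 0 -0.03 0;0 0 -0.03 0;0 0 -0.03 0;0 0 -0.018 0'
python3 -m crank '0 0 0 0;0 0 0 0;0 0 0 0;0 0 0 0;0 0 0 0'
python3 -m crank '0 0 0 0;0 0 0 0;0 0 0 0;0 0 0 0;0 0 0 0'
python3 - <<'E'
from h import *
im=grab('top','t3')[0];im2,_=grab('scene','s3')
cv2.imwrite('pics/s3c.png',cv2.resize(im2[200:400,240:500,::-1],None,fx=3,fy=3))
print(ctrl.get_obs()['dq'])
E
```

```text
t: 21.82
tool_pos: [0.5707, 0.2285, 0.1732]
tool_rot: [-0.529, -3.091, 0.004]
contact_force: [-1.3, 0.4, -4.0]
opening: 0.0395
grip_force: 52.2
t: 22.23
tool_pos: [0.5734, 0.2292, 0.1792]
tool_rot: [0.529, 3.095, 0.001]
contact_force: [0.4, -0.9, -4.4]
opening: 0.0392
grip_force: 52.2
t: 22.65
tool_pos: [0.5727, 0.229, 0.1779]
tool_rot: [0.53, 3.097, 0.0]
contact_force: [0.0, 0.1, -3.1]
opening: 0.0391
grip_force: 52.2
[-2.33667353e-03  5.33147938e-05  1.61289866e-03  2.22169338e-03
 -3.92462062e-05  1.16507261e-04]
```

View pics/s3c.png

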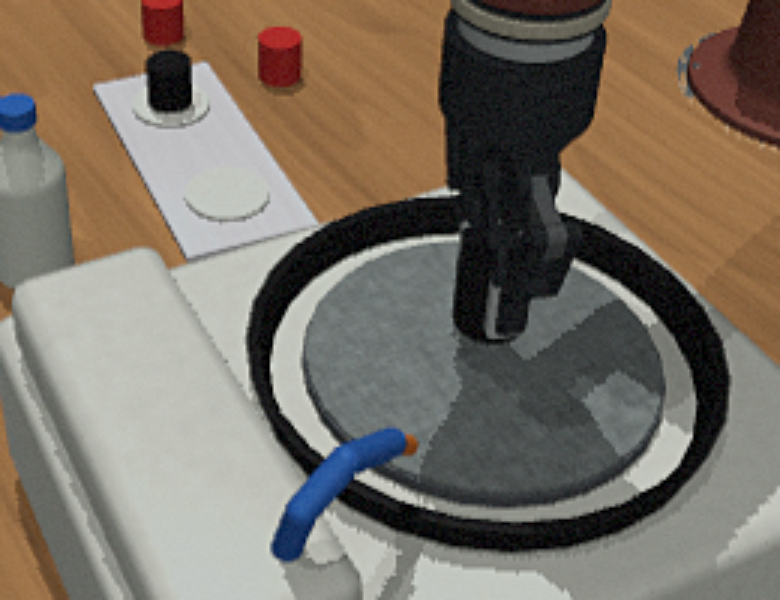

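View pics/t3.png

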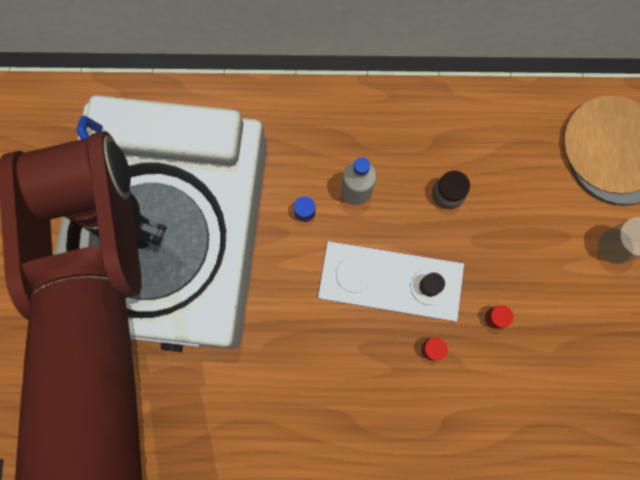

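The heavy mount is upright about 25 mm above the disc centre, at crop (487,335). The light one stands on the right pad, and the bottle and jar haven't moved.

```bash
python3 -c "
from station import ctrl
print(ctrl.finish_job())"
```

```text
the job is handed in; nothing more can be done
None
```

The left mount is the heavier one (about 0.39 kg, against about 0.13 kg for the right); I handed in with it held upright and still about 25 mm above the disc centre, and the lighter mount standing on the right pad.

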